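# Feed the vertical slide one turn and zero the readout

## Task

Put one turn of feed on the blue vertical slide: with the fingertips, push the red handle of its hand wheel gently round clockwise (seen from above) through exactly one full turn, so that the handle comes back to where it started. Then press the yellow zero button on the grey readout box fully down and let it go, taking your hand away. Push only: do not grip the handle, do not press the button before the turn is complete, and leave the other things on the bench where they are.

Things in the scene. Friction and masses are not known exactly. Their poses are not given: they have to be found in the camera images.
- slide_unit: Vertical slide fixed to the bench: blue cast foot 170 x 150 mm, blue column, steel carriage on its front, hand wheel on top; the whole is 239 mm high. Origin on the bench surface directly below the wheel's axis. z up; x points from the carriage side to the back. Nothing of it but the wheel is higher than 185 mm.
- wheel_hub (a point): Point on the wheel's vertical axis, 204 mm above the bench and level with the top of the wheel's rim. The wheel lies flat: aluminium ring 144 mm over all, its bar 14 mm thick, three spokes, and a hub 36 mm across whose nut stands up 8 mm above the rim's top.
- handle (a point): Centre of the red upright handle of the wheel: a cylinder 24 mm in diameter and 30 mm high, standing at the end of one spoke, its axis 65 mm from the wheel's axis. The point is 224 mm above the bench; the handle spans 209 to 239 mm, above a 22 mm aluminium shank 5 mm high on the rim. Fingertips held 5 to 12 mm above the rim's top pass freely round over the wheel and push on the handle's side.
- wheel (a joint): Angle of the wheel in rad, growing clockwise seen from above; at the start anywhere from -2.5 to 2.5, end stops at -4 and 14. One full turn is 6.283 more than at the start, and lowers the carriage 5 mm. It takes about 3 N at the handle to turn, and stays where it is left, without running on.
- readout: Grey readout box fixed to the bench, 100 x 130 x 50 mm high, with a dark display and the yellow zero button on its top. Origin at the centre of its underside, z up, x from the button side to the display side. It stands to the left or to the right of the slide.
- zero_top (a point): Centre of the top of the yellow round zero button, 28 mm in diameter, in a black housing on the readout's top, 22 mm from the readout's centre towards its -x side; pressed straight down.
- zero (a joint): Travel of the zero button in m: 0 up, 0.006 fully down; a spring returns it, about 5 N to hold fully down. It counts as pressed beyond 0.0045.
- carton_mid (a point): Centre of a loose orange plastic box, 90 x 130 x 45 mm high: leave alone.
- vblock_mid (a point): Centre of a loose steel V-block, 60 x 45 x 42 mm high: leave alone.
- driver_grip (a point): Handle of a loose screwdriver with yellow handle lying behind the slide: leave alone.
- bushing_center (a point): Centre of a loose upright brass bush, 32 mm in diameter, 40 mm high: leave alone.
Things that resemble listed ones, but are neither listed nor needed, are in the scene too. Several things look just like the readout: the one meant starts farthest to the robot's left. There is more than one size of the slide_unit; the one meant has the size given above.

How it is judged:
On the way, in this order (a step that is already met when the one before it is completed fails the run):
1. the wheel is half-way round, its handle opposite where it started (distance of handle from where it was at the start of the episode above 0.12 m).
2. the wheel has made one full turn clockwise (value of joint wheel between 3.6 and 8.96 rad and distance of handle from where it was at the start of the episode below 0.014 m), for 0.3 s.
3. the zero button is pressed fully down (value of joint zero above 0.0045 m), for 0.05 s.
At the end, for the whole second after the job is handed in: The wheel has made one full turn clockwise and rests, its handle within 14 mm (about 12 degrees) of where it started; the zero button was pressed after that and is up again (under 1.5 mm down); orange box, V-block, screwdriver and bush are within 15 mm of their places (all of step 2 and value of joint zero below 0.0015 m and velocity of joint wheel between -0.05 and 0.05 rad/s and distance of each of carton_mid, vblock_mid, driver_grip, bushing_center from where it was at the start of the episode below 0.015 m); the robot touches nothing.
It fails at once if the handle or the slide is gripped or pushed harder than 35 N (contact force between the fingers and slide_unit above 35 N).
It fails at once if the zero button is pressed while the wheel is not at one full turn (value of joint zero above 0.003 m and not (value of joint wheel between 3.6 and 8.96 rad and distance of handle from where it was at the start of the episode below 0.014 m)).
It fails at once if a bystander is knocked, carried or lifted by more than 15 mm (distance of any of carton_mid, vblock_mid, driver_grip, bushing_center from where it was at the start of the episode above 0.015 m).
It also fails if it takes over 72 s, if anything falls off the work surface, if the arm or the gripper's body presses on something with over 40 N, if the wrist force passes 120 N, or if a joint passes its speed limit or range.

## Robot

A 6-joint arm with a two-finger parallel gripper is mounted at the origin on the work surface. World frame = base frame: x ahead of the robot, y to its left, z up, the work surface at z = 0. Lengths are in m, angles in rad, forces in N, time in s.
With the tool pointing down it reaches from about 0.3 to 0.85 m from the base axis. Payload 4.2 kg.
Tool frame: the origin (TCP) lies midway between the tips of the shut fingers; the grasp point (between the pads) lies 19 mm behind it; z points along the fingers, y is the line along which they close (so a half turn about z gives the same grasp; the last joint's range is limited). The gripper opens to 91 mm and grips with 3 to 60 N. Pads are 32 mm wide; open, the fingers measure 118 mm over their backs; the gripper's body (76 mm by 178 mm) begins 60 mm behind the grasp point.
Start: joints at [1.309, 0.32, 1.565, -0, 1.257, -0.02], TCP at [0.138, 0.558, 0.189] pointing down, gripper open.
Joint ranges: [-3.11, 3.11], [-0.84, 2.01], [0.21, 2.61], [-1.34, 4.49], [0.05, 2.63], [-2.56, 2.56]. Speed limits (rad/s): [2.57, 2.57, 3.14, 3.14, 3.14, 3.14].

## Interface

Orientations are given as a unit quaternion [w, x, y, z].
In Python, from bench import state, get_image, job_done gives the robot as it stands. The module is installed in compiled form; this text tells all that it offers.
- The arm moves only by the tool jog_arm, never from a script. Its argument "increments" is one flat list of numbers, 7 for each row, row after row: the closure, from -1 (fully open) to 1 (shut), then the shift along the tool's x, y, z in mm, then the turn, a rotation vector about the tool's x, y, z in rad. A call has 1 to 20 rows; each row shifts and turns the commanded pose from where the row before left it, along the tool's axes as they then stand; what a row does not reach is not made up. A row lasts 1/8 s, in which the tool goes at most 62.5 mm and 10.7 degrees, less where a joint would pass 70% of its speed; a pose out of reach is approached as far as the arm can. A call with a gripper value outside its range is refused whole. The fingers move at their own pace and stop on an object; "newtons" is the grip in N (left out, the last holds). Time passes only in rows, so rows that do not move let the fingers close. It gives the time, the measured TCP pose, the force, the opening and the grip force at its end, in the units of the state.
- state(): the state, without advancing time (a new reading comes with each control period).
- get_image(name): name is "side" or "top" or "wrist"; returns a dict with "img" (400x640x3 uint8, red, green, blue), "range_z" (400x640 float32, m along the optical axis (not along the pixel's ray), 0 where there is no reading), "fx", "fy", "cx", "cy" (pixels), "world_from_camera" (4x4, takes a point from camera to world coordinates); the wrist camera has in their place "mount" (4x4, takes a point from camera to tool coordinates, whose origin is the TCP and whose axes are the flange's). Camera axes: x right, y down, z forward; pixel columns grow to the right and rows downward; lengths in m; the calibration is good to about 2 mm. The wrist camera is an equidistant fisheye: a pixel r from the principal point sees the ray r / f radians off the axis. A picture is of the moment at which its call begins: read the wrist's pose just before it.
- job_done(): hands the job in; it is judged then, once.
The state is a dict: "t": time; "joint_pos": joint angles; "qd": joint speeds; "joint_efforts": joint torques, N m; "tool_pos": TCP position; "tool_rot": TCP orientation; "ft_force": force on the tool from outside, world axes, zero at the start; "ft_torque": the same for the moment, N m; "gripper_width": opening from 0.0 (shut) to 1.0 (fully open); "grip_force": force on a finger pad.
Only numpy, scipy, OpenCV 4.12 (cv2) and the standard library are available. Lean on these libraries where they do the work, as an engineer would, in place of code of your own. Each camera call takes 0.05 s, during which the arm holds its last target. There are 200 camera calls.

## Working session

There is one attempt and no reset: what is moved stays moved. The work goes in short steps, Python scripts to look and compute and a tool call to move; the robot and the scene stay as the last step left them, time stands still between calls to the robot, and variables do not carry over. Pictures are saved under pics/ and viewed, at most 10 in all, crops included, and the job is handed in when it is done.

Besides the shell and the picture viewer there is one more tool, called after "Emit:" as name(argument=value, ...), one argument or row to a line, values as JSON. jog_arm: Moves the arm, as the interface text tells. Its arguments: {"type":"object","properties":{"increments":{"type":"array"},"newtons":{"type":"number"}},"required":["increments"]}

```bash
mkdir -p pics
cat > h.py <<'E'
import numpy as np,cv2
from bench import state,get_image
def grab(n):
    d=get_image(n); np.savez(''+n+'.npz',**d); return d
def cloud(d):
    z=d['range_z']; v,u=np.mgrid[0:400,0:640]
    P=np.stack([(u-d['cx'])/d['fx']*z,(v-d['cy'])/d['fy']*z,z,np.ones_like(z)],-1)@np.array(d['world_from_camera']).T
    P[z==0]=np.nan; return P[...,:3]
E
python3 - <<'E'
from h import *
s=state();print({k:np.round(v,3) for k,v in s.items()})
for n in('top','side'):
    d=grab(n);cv2.imwrite(f'pics/{n}0.png',d['img'][...,::-1]);print(np.round(d['world_from_camera'],2))
E
```

```text
{'t': np.float64(0.0), 'joint_pos': array([ 1.309,  0.32 ,  1.566, -0.   ,  1.257, -0.02 ]), 'qd': array([ 0.   ,  0.   ,  0.   , -0.   , -0.001,  0.   ]), 'joint_efforts': array([ -0.   , -41.246, -23.198,   0.073,   0.045,  -0.   ]), 'tool_pos': array([0.138, 0.558, 0.189]), 'tool_rot': array([-0.   ,  0.121,  0.993, -0.001]), 'ft_force': array([-0.42 , -0.085, -0.456]), 'ft_torque': array([ 0.   , -0.051,  0.051]), 'grip_force': np.float64(0.0), 'gripper_width': np.float64(1.0)}
[[-0.01 -0.98  0.2   0.25]
 [-1.    0.01  0.01 -0.01]
 [-0.02 -0.2  -0.98  1.56]
 [ 0.    0.    0.    1.  ]]
[[ 0.98 -0.15  0.15  0.36]
 [-0.21 -0.68  0.71 -0.78]
 [-0.01 -0.72 -0.69  0.89]
 [ 0.    0.    0.    1.  ]]
```

View pics/top0.png

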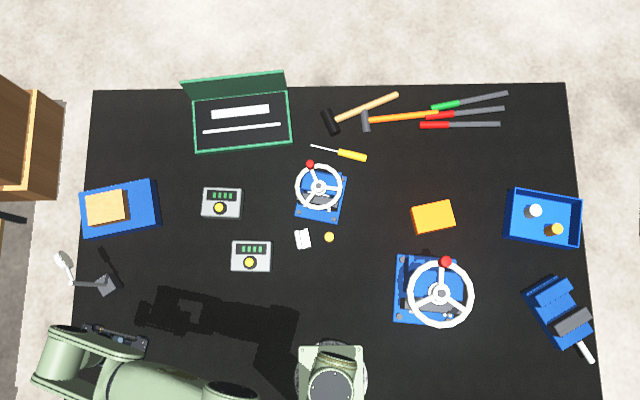

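View pics/side0.png

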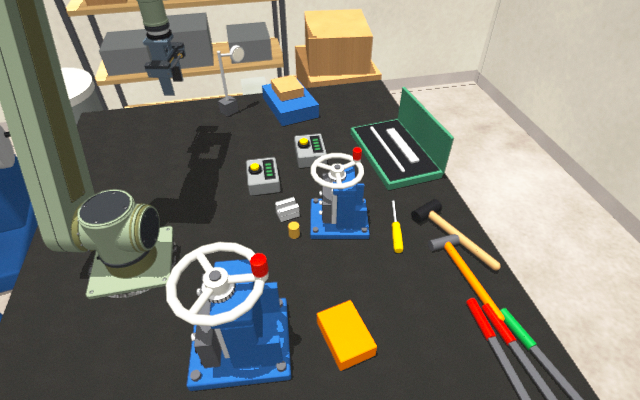

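The top view shows two slides: a small one with its hub at about (318,187) and handle at (310,164), and a large one with its hub at (441,293). There are two readouts, and the one farthest left is at (221,203) with its button at (219,208). I'll measure both slides and the left readout.

Run:
```python
from h import *
for n in('top','side'):
    d=dict(np.load(n+'.npz'));P=cloud(d);hsv=cv2.cvtColor(d['img'],cv2.COLOR_RGB2HSV)
    H,S,V=[hsv[...,i].astype(int) for i in range(3)]
    for nm,m in dict(red=((H<6)|(H>174))&(S>180)&(V>90),yel=(H>22)&(H<33)&(S>150)&(V>120),white=(S<40)&(V>140)&(P[...,2]>.18)&(P[...,2]<.35)).items():
        k,l,st,c=cv2.connectedComponentsWithStats(m.astype(np.uint8))
        for i in range(1,k):
            if st[i,4]<25: continue
            q=P[l==i]; q=q[~np.isnan(q[:,0])]
            if q[:,0].max()<-.3 or q[:,0].max()>1: continue
            zt=np.percentile(q[:,2],97); t=q[q[:,2]>zt-.008]
            print(n,nm,c[i].round(),st[i,4],'topz',zt.round(3),'mean',t.mean(0).round(3),'mid',((t.min(0)+t.max(0))/2).round(3),'ext',np.ptp(t,axis=0).round(3))
            if nm=='white' and len(t)>100:
                A=np.c_[2*t[:,:2],np.ones(len(t))]; 
                (c0,r)=cv2.minEnclosingCircle(t[:,:2].astype(np.float32)); print('   circ',c0,r)
```

```text
top red [446. 112.] 36 topz 0.027 mean [ 0.884 -0.413  0.023] mid [ 0.884 -0.41   0.023] ext [0.009 0.053 0.008]
top red [439. 117.] 93 topz 0.027 mean [ 0.868 -0.386  0.022] mid [ 0.868 -0.387  0.026] ext [0.018 0.098 0.013]
top red [433. 124.] 153 topz 0.027 mean [ 0.839 -0.368  0.023] mid [ 0.839 -0.368  0.024] ext [0.02  0.098 0.01 ]
top red [442. 261.] 28 topz 0.308 mean [ 0.348 -0.306  0.305] mid [ 0.347 -0.31   0.304] ext [0.027 0.026 0.007]
top yel [404. 115.] 138 topz 0.031 mean [ 0.873 -0.267  0.026] mid [ 0.872 -0.261  0.027] ext [0.032 0.236 0.009]
top yel [352. 157.] 41 topz 0.025 mean [ 0.725 -0.082  0.021] mid [ 0.727 -0.082  0.022] ext [0.023 0.089 0.008]
top yel [438. 212.] 553 topz 0.05 mean [ 0.525 -0.36   0.046] mid [ 0.521 -0.346  0.048] ext [0.091 0.132 0.012]
top white [318. 187.] 880 topz 0.211 mean [0.581 0.03  0.206] mid [0.582 0.031 0.211] ext [0.135 0.137 0.016]
   circ (0.5793807506561279, 0.029651859775185585) 0.07005256414413452
top white [ 65. 264.] 306 topz 0.254 mean [0.349 0.752 0.251] mid [0.34  0.747 0.253] ext [0.087 0.063 0.012]
top white [440. 
[... 1266 characters left out ...]
475. 281.] 294 topz 0.029 mean [ 0.872 -0.273  0.026] mid [ 0.874 -0.262  0.026] ext [0.038 0.241 0.009]
side yel [346. 331.] 1934 topz 0.049 mean [ 0.513 -0.347  0.046] mid [ 0.513 -0.344  0.046] ext [0.107 0.138 0.01 ]
side white [232.  55.] 247 topz 0.253 mean [0.345 0.745 0.25 ] mid [0.34  0.741 0.252] ext [0.083 0.061 0.012]
side white [337. 171.] 934 topz 0.21 mean [0.579 0.023 0.205] mid [0.581 0.027 0.208] ext [0.139 0.14  0.014]
   circ (0.5818924307823181, 0.027114644646644592) 0.07150587439537048
side white [213. 286.] 3543 topz 0.269 mean [ 0.256 -0.314  0.264] mid [ 0.266 -0.305  0.269] ext [0.184 0.181 0.016]
   circ (0.2657104730606079, -0.3057137131690979) 0.09288591146469116
```

Emit:
jog_arm(
  increments=[1,0,0,-14,0,0,0.166,1,0,0,-14,0,0,0.166,1,0,0,-14,0,0,0.166,1,0,0,-14,0,0,0.166,1,0,0,-14,0,0,0.166,1,0,0,-14,0,0,0.166,1,0,0,-14,0,0,0.166,1,0,0,-14,0,0,0.166],
  newtons=10,
)

```text
t: 1.1
tool_pos: [0.1376, 0.558, 0.3013]
tool_rot: [0.0, 0.709, 0.706, -0.0]
ft_force: [0.6, 0.4, 0.7]
gripper_width: 0.154
grip_force: 0.0
```

Emit:
jog_arm(
  increments=[1,-34,34,0,0,0,0,1,-34,34,0,0,0,0,1,-34,34,0,0,0,0,1,-34,34,0,0,0,0,1,-34,34,0,0,0,0,1,-34,34,0,0,0,0,1,-34,34,0,0,0,0,1,-34,34,0,0,0,0,1,-34,34,0,0,0,0,1,-34,34,0,0,0,0,1,-34,34,0,0,0,0,1,-34,34,0,0,0,0,1,-34,34,0,0,0,0,1,-34,34,0,0,0,0,1,0,0,0,0,0,0,1,0,0,0,0,0,0],
)

```text
t: 3.1
tool_pos: [0.6136, 0.083, 0.3008]
tool_rot: [-0.001, 0.707, 0.707, -0.0]
ft_force: [-0.1, 0.6, 1.0]
gripper_width: 0.008
grip_force: 0.0
```

Run:
```python
from h import *
from scipy.spatial.transform import Rotation as R
s=state();print(s['t'],s['tool_pos'],s['joint_pos'].round(3) if hasattr(s['joint_pos'],'round') else s['joint_pos'],s['gripper_width'])
q=s['tool_rot'];print(R.from_quat([q[1],q[2],q[3],q[0]]).as_matrix().round(3))
d=get_image('wrist');np.savez('wrist.npz',**d);print({k:v for k,v in d.items() if k not in('img','range_z')})
cv2.imwrite('pics/w1.png',d['img'][...,::-1])
```

```text
3.1 [0.61360616 0.08304976 0.30078185] [1.160e-01 3.510e-01 1.244e+00 1.000e-03 1.549e+00 1.150e-01] 0.007626368397719246
[[-0.001  1.    -0.002]
 [ 1.     0.001  0.001]
 [ 0.001 -0.002 -1.   ]]
{'fx': 309.70691628693146, 'fy': 309.70691628693146, 'cx': 325.9270754225185, 'cy': 201.10986231396396, 'mount': array([[ 3.25990265e-04, -9.72716419e-01, -2.31997115e-01,
         6.52804507e-02],
       [ 9.99999513e-01,  1.00878387e-04,  9.82184810e-04,
         1.27615543e-03],
       [-9.31983797e-04, -2.31997322e-01,  9.72715978e-01,
        -1.94458163e-01],
       [ 0.00000000e+00,  0.00000000e+00,  0.00000000e+00,
         1.00000000e+00]])}
```

View pics/w1.png

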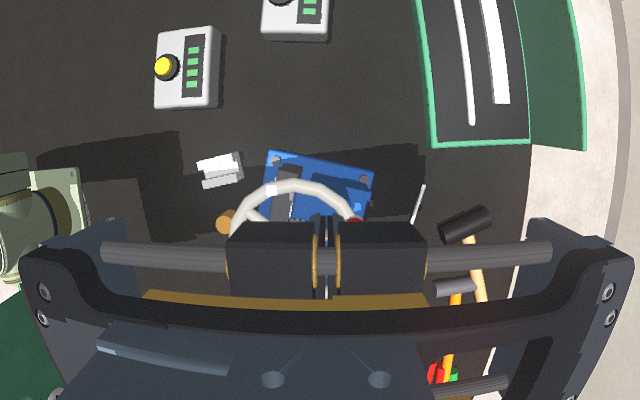

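The wrist view shows the wheel ahead of the fingers. The red handle at (353,220) sits just beside them, and the chosen readout's button is at (165,67). I'll work out the sweep next.

```bash
cat > plan.py <<'E'
import numpy as np
hub=np.array([580.5,28.5]);r=65
pt=lambda a:hub+r*np.array([np.cos(a),np.sin(a)])
def theta(p): # handle angle just touching pusher at p, ahead clockwise
    a0=np.arctan2(*(p-hub)[::-1])
    for l in np.arange(0.1,1.2,.002):
        e=np.abs(pt(a0-l)-p)-[13.5,16]
        if np.hypot(*np.maximum(e,0))>=12 : return a0-l
E
python3 - <<'E'
from plan import *
th0=np.arctan2(50-28.5,641-580.5);print('th0',np.degrees(th0))
for a in (75,70,65,60,55,50,45,40,):
    print(a,np.degrees(theta(pt(np.radians(a)))).round(1))
p=np.array([613.6,83.0]);a=58.7
out=[]
for k in range(1,59):
    q=np.round(pt(np.radians(a-6*k))).astype(int); d=q-p; p=q; out.append((int(d[1]),int(d[0])))
for i in range(0,58,20): print(out[i:i+20])
E
```

```text
th0 19.56378361958265
75 49.3
70 42.7
65 36.5
60 30.8
55 25.5
50 20.8
45 16.4
40 12.2
[(-3, 6), (-4, 5), (-5, 5), (-5, 4), (-6, 4), (-6, 2), (-7, 3), (-6, 1), (-7, 1), (-7, 0), (-7, 0), (-6, -1), (-7, -2), (-6, -3), (-6, -3), (-6, -4), (-5, -4), (-5, -5), (-4, -5), (-4, -6)]
[(-2, -6), (-3, -7), (-1, -6), (-1, -7), (0, -7), (0, -7), (1, -6), (2, -7), (3, -6), (3, -6), (4, -6), (4, -5), (5, -5), (5, -4), (6, -4), (6, -2), (7, -3), (6, -1), (7, -1), (7, 0)]
[(7, 0), (6, 1), (7, 2), (6, 3), (6, 3), (6, 4), (5, 4), (5, 5), (4, 5), (4, 6), (2, 6), (3, 7), (1, 6), (1, 7), (0, 7), (0, 7), (-1, 6), (-2, 7)]
```

Emit:
jog_arm(
  increments=[1,0,0,15,0,0,0,1,0,0,15,0,0,0,1,0,0,15,0,0,0,1,0,0,15,0,0,0,1,0,0,15,0,0,0,1,0,0,12,0,0,0,1,0,0,0,0,0,0,1,0,0,0,0,0,0],
)

```text
t: 4.15
tool_pos: [0.6146, 0.0828, 0.2148]
tool_rot: [0.0, 0.707, 0.707, 0.0]
ft_force: [-0.1, 0.4, 0.0]
gripper_width: 0.003
grip_force: 0.0
```

Emit:
jog_arm(
  increments=[1,-3,6,0,0,0,0,1,-4,5,0,0,0,0,1,-5,5,0,0,0,0,1,-5,4,0,0,0,0,1,-6,4,0,0,0,0,1,-6,2,0,0,0,0,1,-7,3,0,0,0,0,1,-6,1,0,0,0,0,1,-7,1,0,0,0,0,1,-7,0,0,0,0,0,1,-7,0,0,0,0,0,1,-6,-1,0,0,0,0,1,-7,-2,0,0,0,0,1,-6,-3,0,0,0,0,1,-6,-3,0,0,0,0,1,-6,-4,0,0,0,0],
)

```text
t: 6.15
tool_pos: [0.632, -0.0116, 0.2144]
tool_rot: [0.0, 0.707, 0.707, 0.0]
ft_force: [0.0, 0.0, 0.7]
gripper_width: 0.006
grip_force: 0.0
```

```bash
cat >> h.py <<'E'
def handle():
    d=grab('side');P=cloud(d);hsv=cv2.cvtColor(d['img'],cv2.COLOR_RGB2HSV);H,S,V=[hsv[...,i].astype(int) for i in range(3)]
    m=((H<6)|(H>174))&(S>180)&(V>90)&(P[...,2]>.20)&(P[...,0]>.48)&(P[...,0]<.7)
    q=P[m]; t=q[q[:,2]>np.percentile(q[:,2],97)-.008] if len(q) else q
    print('handle n',len(q),t.mean(0).round(4) if len(q) else '', 'ang',np.degrees(np.arctan2(t[:,1].mean()-.0285,t[:,0].mean()-.5805)).round(1) if len(q) else '')
    s=state();print(s['t'],np.round(s['tool_pos'],4),np.round(s['ft_force'],1))
    return d
E
python3 -c "
from h import *
d=handle();cv2.imwrite('pics/s1.png',d['img'][60:300,200:520,::-1])"
```

```text
handle n 31 [0.6339 0.0511 0.2382] ang 22.9
6.2 [ 0.6314 -0.0124  0.2144] [-0.7 -1.2 -0.6]
```

View pics/s1.png

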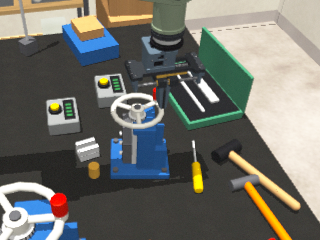

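```bash
python3 -c "
from h import *
d=np.load('side.npz');P=cloud(d)
cv2.imwrite('pics/s1z.png',cv2.resize(d['img'][80:220,290:430,::-1],None,fx=4,fy=4,interpolation=cv2.INTER_CUBIC))
for v in (100,115,125,135,145,150,155,160): print(v,[tuple(P[v,u].round(3)) for u in (350,355,360,365)])"
```

```text
100 [(np.float64(0.597), np.float64(-0.007), np.float64(0.427)), (np.float64(0.604), np.float64(-0.02), np.float64(0.434)), (np.float64(0.61), np.float64(-0.037), np.float64(0.443)), (np.float64(0.618), np.float64(-0.046), np.float64(0.446))]
115 [(np.float64(0.586), np.float64(-0.048), np.float64(0.415)), (np.float64(0.597), np.float64(-0.049), np.float64(0.414)), (np.float64(0.608), np.float64(-0.05), np.float64(0.413)), (np.float64(0.625), np.float64(-0.035), np.float64(0.402))]
125 [(np.float64(0.592), np.float64(-0.032), np.float64(0.379)), (np.float64(0.605), np.float64(-0.028), np.float64(0.374)), (np.float64(0.617), np.float64(-0.03), np.float64(0.373)), (np.float64(0.627), np.float64(-0.034), np.float64(0.374))]
135 [(np.float64(0.592), np.float64(-0.038), np.float64(0.355)), (np.float64(0.604), np.float64(-0.037), np.float64(0.352)), (np.float64(0.617), np.float64(-0.034), np.float64(0.348)), (np.float64(0.629), np.float64(-0.035), np.float64(0.348))]
145 [(np.float64(0.591), np.float64(-0.046), np.float64(0.333)), (np.float64(0.609), np.float64(-0.027), np.float64(0.317)), (np.float64(0.614), np.float64(-0.049), np.float64(0.332)), (np.float64(0.626), np.float64(-0.051), np.float64(0.33))]
150 [(np.float64(0.72), np.float64(0.361), np.float64(-0.0)), (np.float64(0.636), np.float64(0.05), np.float64(0.241)), (np.float64(0.622), np.float64(-0.03), np.float64(0.302)), (np.float64(0.637), np.float64(-0.023), np.float64(0.294))]
155 [(np.float64(0.711), np.float64(0.331), np.float64(0.001)), (np.float64(0.634), np.float64(0.042), np.float64(0.23)), (np.float64(0.623), np.float64(-0.029), np.float64(0.285)), (np.float64(0.637), np.float64(-0.028), np.float64(0.282))]
160 [(np.float64(0.628), np.float64(0.065), np.float64(0.197)), (np.float64(0.636), np.float64(0.044), np.float64(0.211)), (np.float64(0.624), np.float64(-0.031), np.float64(0.271)), (np.float64(0.638), np.float64(-0.028), np.float64(0.267))]
```

View pics/s1z.png

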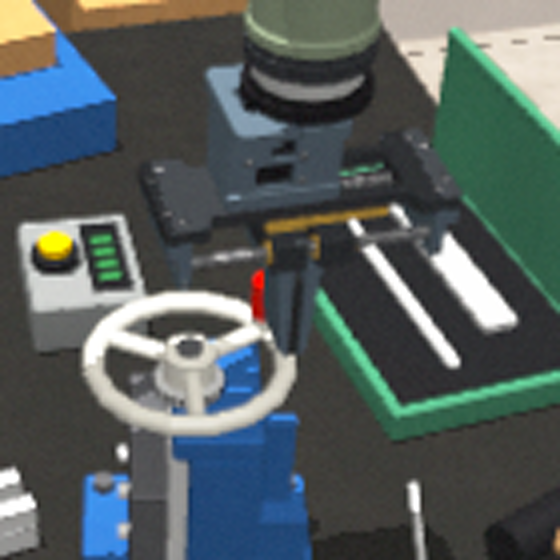

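```bash
python3 -c "
from h import *
d=np.load('side.npz');P=cloud(d)
for v in range(158,178,2): print(v,[(tuple((1000*P[v,u]).round()),tuple(d['img'][v,u])) for u in (358,361,364,367)])
t=grab('top');cv2.imwrite('pics/t1.png',cv2.resize(t['img'][120:260,240:400,::-1],None,fx=4,fy=4,interpolation=cv2.INTER_CUBIC))
" | sed 's/np.float64//g;s/np.uint8//g'
```

```text
158 [(((623.0), (-16.0), (266.0)), ((52), (60), (68))), (((626.0), (-29.0), (276.0)), ((66), (77), (86))), (((634.0), (-29.0), (274.0)), ((35), (40), (44))), (((642.0), (-28.0), (273.0)), ((64), (76), (85)))]
160 [(((624.0), (-16.0), (260.0)), ((49), (58), (65))), (((626.0), (-30.0), (270.0)), ((61), (71), (81))), (((636.0), (-26.0), (266.0)), ((44), (45), (48))), (((644.0), (-26.0), (264.0)), ((63), (77), (81)))]
162 [(((625.0), (-14.0), (251.0)), ((52), (60), (66))), (((627.0), (-29.0), (263.0)), ((64), (73), (82))), (((635.0), (-30.0), (262.0)), ((44), (49), (51))), (((643.0), (-30.0), (261.0)), ((63), (71), (75)))]
164 [(((625.0), (-15.0), (246.0)), ((114), (117), (115))), (((627.0), (-30.0), (258.0)), ((65), (73), (84))), (((636.0), (-27.0), (254.0)), ((41), (46), (50))), (((756.0), (269.0), (0.0)), ((62), (63), (61)))]
166 [(((641.0), (30.0), (201.0)), ((158), (156), (148))), (((628.0), (-29.0), (250.0)), ((63), (72), (81))), (((638.0), (-25.0), (245.0)), ((49), (55), (59))), (((752.0), (255.0), (3.0)), ((64), (62), (57)))]
168 [(((640.0), (27.0), (197.0)), ((122), (120), (115)
[... 291 characters left out ...]
 ((62), (62), (58))), (((746.0), (237.0), (1.0)), ((60), (60), (57)))]
172 [(((713.0), (234.0), (-0.0)), ((103), (100), (93))), (((640.0), (-0.0), (205.0)), ((216), (212), (198))), (((733.0), (229.0), (0.0)), ((77), (78), (70))), (((743.0), (226.0), (1.0)), ((63), (61), (56)))]
174 [(((631.0), (-4.0), (203.0)), ((165), (162), (152))), (((637.0), (-8.0), (205.0)), ((216), (213), (201))), (((730.0), (219.0), (-0.0)), ((74), (71), (64))), (((741.0), (219.0), (-2.0)), ((63), (59), (58)))]
176 [(((627.0), (-16.0), (206.0)), ((208), (204), (194))), (((636.0), (-14.0), (203.0)), ((206), (202), (189))), (((726.0), (206.0), (3.0)), ((64), (64), (58))), (((736.0), (205.0), (2.0)), ((64), (62), (58)))]
```

View pics/t1.png

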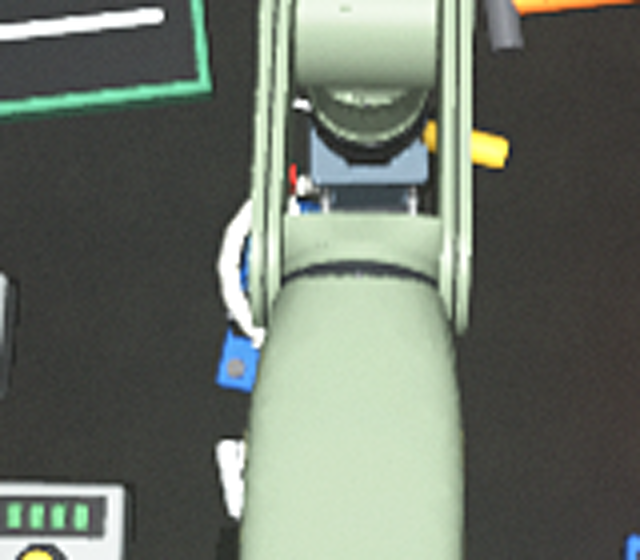

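The fingertips are really at about z 0.240 where the state reports 0.214: the side view shows them ending there, and the handle hasn't moved. They passed just over the handle. I'll go back behind the handle and lower, checking the tip height by camera.

Emit:
jog_arm(
  increments=[1,0,0,-20,0,0,0,1,19,-3,0,0,0,0,1,19,-3,0,0,0,0,1,19,-4,0,0,0,0,1,19,-4,0,0,0,0,1,19,-3,0,0,0,0,1,0,0,10,0,0,0,1,0,0,10,0,0,0,1,0,0,8,0,0,0,1,0,0,8,0,0,0,1,0,0,0,0,0,0,1,0,0,0,0,0,0],
)

```text
t: 7.75
tool_pos: [0.6154, 0.0836, 0.1986]
tool_rot: [0.0, 0.707, 0.707, 0.0]
ft_force: [0.2, 0.2, -0.2]
gripper_width: 0.005
grip_force: 0.0
```

```bash
cat >> h.py <<'E'
def tip():
    d=np.load('side.npz');P=cloud(d);x,y,_=state()['tool_pos']
    m=(abs(P[...,0]-x)<.02)&(abs(P[...,1]-y)<.025)&(P[...,2]>.207)&(P[...,2]<.3)&(d['img'].max(2)<110)
    v,u=np.where(m)
    for c in np.unique(u):
        k=v[u==c].max(); print(c,k,(1000*P[k,c]).round(),end='; ')
E
python3 -c "
from h import *
handle();tip()" | sed 's/np.float64//g'
```

```text
handle n 94 [0.6411 0.048  0.2387] ang 17.8
7.8 [0.6155 0.0837 0.1987] [-0.1 -0.4 -0. ]
340 141 [607.  99. 240.]; 341 145 [608.  91. 233.]; 342 148 [609.  82. 228.]; 343 150 [608.  69. 231.]; 344 152 [610.  65. 227.]; 345 152 [613.  67. 225.]; 346 152 [616.  67. 224.]; 347 151 [619.  66. 228.]; 348 152 [621.  66. 225.]; 349 151 [624.  66. 228.]; 350 148 [626.  66. 237.]; 351 142 [628.  67. 256.]; 352 136 [630.  66. 276.];
```

Emit:
jog_arm(
  increments=[1,0,0,6,0,0,0,1,0,0,5,0,0,0,1,0,0,0,0,0,0,1,-4,4,0,0,0,0,1,-4,5,0,0,0,0,1,-5,5,0,0,0,0,1,-5,4,0,0,0,0,1,-6,4,0,0,0,0,1,-6,2,0,0,0,0,1,-7,3,0,0,0,0,1,-6,1,0,0,0,0,1,-7,1,0,0,0,0,1,-7,0,0,0,0,0],
)

```text
t: 9.43
tool_pos: [0.6434, 0.027, 0.1872]
tool_rot: [-0.001, 0.707, 0.707, -0.0]
ft_force: [-3.6, 4.4, 0.1]
gripper_width: 0.004
grip_force: 2.5
```

```bash
python3 -c "
from h import *
handle();tip()" | sed 's/np.float64//g'
```

```text
handle n 104 [ 0.6385 -0.0057  0.2387] ang -30.5
9.475 [0.6435 0.0259 0.1872] [-3.1  2.8 -0.8]
355 146 [632.  40. 261.]; 356 159 [634.  33. 224.]; 357 161 [637.  29. 219.]; 358 160 [635.  16. 233.]; 359 159 [635.  10. 241.]; 360 159 [639.  13. 238.]; 361 159 [641.  12. 239.]; 362 159 [644.  12. 238.]; 363 159 [648.  15. 235.]; 364 159 [649.  12. 238.]; 365 160 [653.  13. 233.]; 366 161 [655.  10. 231.]; 367 157 [657.  12. 242.]; 368 150 [657.   9. 268.]; 369 147 [659.  11. 275.];
```

The handle now moves under about 5 N, so I'll continue.

Emit:
jog_arm(
  increments=[1,-7,0,0,0,0,0,1,-6,-1,0,0,0,0,1,-7,-2,0,0,0,0,1,-6,-3,0,0,0,0,1,-6,-3,0,0,0,0,1,-6,-4,0,0,0,0,1,-5,-4,0,0,0,0,1,-5,-5,0,0,0,0,1,-4,-5,0,0,0,0,1,-4,-6,0,0,0,0,1,-2,-6,0,0,0,0,1,-3,-7,0,0,0,0,1,-1,-6,0,0,0,0,1,-1,-7,0,0,0,0,1,0,-7,0,0,0,0],
)

```text
t: 11.35
tool_pos: [0.5781, -0.0361, 0.1874]
tool_rot: [0.0, 0.707, 0.707, 0.0]
ft_force: [4.8, 2.6, -0.1]
gripper_width: 0.003
grip_force: 2.1
```

```bash
python3 -c "
from h import *
handle()" | sed 's/np.float64//g'
```

```text
handle n 100 [ 0.5563 -0.035   0.2387] ang -110.8
11.4 [ 0.577  -0.0362  0.1875] [1.8 1.3 0.3]
```

Emit:
jog_arm(
  increments=[1,0,-7,0,0,0,0,1,1,-6,0,0,0,0,1,2,-7,0,0,0,0,1,3,-6,0,0,0,0,1,3,-6,0,0,0,0,1,4,-6,0,0,0,0,1,4,-5,0,0,0,0,1,5,-5,0,0,0,0,1,5,-4,0,0,0,0,1,6,-4,0,0,0,0,1,6,-2,0,0,0,0,1,7,-3,0,0,0,0,1,6,-1,0,0,0,0,1,7,-1,0,0,0,0,1,7,0,0,0,0,0],
)

```text
t: 13.28
tool_pos: [0.5158, 0.0296, 0.1875]
tool_rot: [0.001, 0.707, 0.708, 0.0]
ft_force: [3.9, -5.8, -0.9]
gripper_width: 0.006
grip_force: 2.4
```

```bash
python3 -c "
from h import *
handle()" | sed 's/np.float64//g'
```

```text
handle n 0  ang 
13.325 [0.5156 0.0305 0.1875] [ 2.4 -2.5  0.6]
```

Emit:
jog_arm(
  increments=[1,7,0,0,0,0,0,1,6,1,0,0,0,0,1,7,2,0,0,0,0,1,6,3,0,0,0,0,1,6,3,0,0,0,0,1,6,4,0,0,0,0,1,5,4,0,0,0,0,1,5,5,0,0,0,0,1,4,5,0,0,0,0,1,4,6,0,0,0,0,1,2,6,0,0,0,0,1,3,7,0,0,0,0],
)

```text
t: 14.82
tool_pos: [0.5615, 0.0907, 0.1873]
tool_rot: [-0.0, 0.707, 0.707, -0.0]
ft_force: [-3.7, -2.6, 0.2]
gripper_width: 0.003
grip_force: 1.6
```

```bash
python3 -c "
from h import *
handle()" | sed 's/np.float64//g'
```

```text
handle n 69 [0.5866 0.0886 0.2385] ang 84.2
14.875 [0.5626 0.0912 0.1872] [-1.3 -0.9  0.4]
```

Emit:
jog_arm(
  increments=[1,1,6,0,0,0,0,1,1,7,0,0,0,0,1,0,7,0,0,0,0,1,0,7,0,0,0,0,1,-1,6,0,0,0,0,1,-2,7,0,0,0,0,1,-3,6,0,0,0,0,1,-3,6,0,0,0,0,1,0,0,0,0,0,0],
)

```text
t: 16.0
tool_pos: [0.6102, 0.0812, 0.1867]
tool_rot: [-0.001, 0.707, 0.707, -0.004]
ft_force: [-10.0, -6.8, 2.1]
gripper_width: 0.003
grip_force: 5.4
```

```bash
python3 -c "
from h import *
handle()" | sed 's/np.float64//g'
```

```text
handle n 90 [0.6341 0.0625 0.2389] ang 32.4
16.05 [0.6102 0.0812 0.1867] [-11.   -7.6   2. ]
```

Force has risen to 13 N because the finger's side face is sliding on the handle. I'll back off and push again from directly behind it (+y side).

Emit:
jog_arm(
  increments=[1,0,-6,0,0,0,0,1,0,-6,0,0,0,0,1,10,0,0,0,0,0,1,10,0,0,0,0,0,1,0,10,0,0,0,0,1,0,10,0,0,0,0,1,0,9,0,0,0,0,1,0,0,0,0,0,0],
)

```text
t: 17.05
tool_pos: [0.631, 0.1035, 0.1869]
tool_rot: [-0.0, 0.707, 0.707, -0.0]
ft_force: [0.3, 1.0, 0.6]
gripper_width: 0.007
grip_force: 0.0
```

```bash
python3 -c "
from h import *
handle()" | sed 's/np.float64//g'
```

```text
handle n 93 [0.6336 0.0633 0.2389] ang 33.3
17.1 [0.6304 0.1035 0.187 ] [-0.7 -0.2  0.2]
```

Emit:
jog_arm(
  increments=[1,-5,1,0,0,0,0,1,-5,1,0,0,0,0,1,-4,1,0,0,0,0,1,-4,2,0,0,0,0,1,-4,2,0,0,0,0,1,0,0,0,0,0,0],
)

```text
t: 17.85
tool_pos: [0.6397, 0.0836, 0.1879]
tool_rot: [0.001, 0.707, 0.707, 0.004]
ft_force: [5.4, 4.6, -2.5]
gripper_width: 0.005
grip_force: 3.3
```

```bash
python3 -c "
from h import *
handle()" | sed 's/np.float64//g'
```

```text
handle n 93 [0.6399 0.0518 0.2387] ang 21.4
17.9 [0.6397 0.0836 0.1879] [ 5.4  6.1 -1.5]
```

Emit:
jog_arm(
  increments=[1,-3,0,0,0,0,0,1,0,0,0,0,0,0,1,5,0,0,0,0,0,1,10,0,0,0,0,0,1,0,0,-25,0,0,0,1,0,0,-25,0,0,0,1,30,-10,-30,0,0,0,1,40,-10,0,0,0,0,1,40,-10,0,0,0,0,1,40,-15,0,0,0,0,1,40,-20,0,0,0,0,1,40,-20,0,0,0,0,1,30,0,0,0,0,0,1,0,0,0,0,0,0],
)

```text
t: 19.65
tool_pos: [0.5509, 0.3555, 0.2669]
tool_rot: [-0.0, 0.706, 0.709, -0.0]
ft_force: [-0.1, -0.4, 0.2]
gripper_width: 0.009
grip_force: 0.0
```

Run:
```python
from h import *
a=dict(np.load('top.npz'))
d=handle()
cv2.imwrite('pics/s2.png',cv2.resize(d['img'][80:220,220:400,::-1],None,fx=4,fy=4,interpolation=cv2.INTER_CUBIC))
P=cloud(d);hsv=cv2.cvtColor(d['img'],cv2.COLOR_RGB2HSV)
m=(hsv[...,0]>22)&(hsv[...,0]<33)&(hsv[...,1]>150)&(P[...,1]>.2)&(abs(P[...,2]-.07)<.015)
print(P[m].mean(0) if m.any() else 'no button', m.sum())
# grey top of left readout
m=(abs(P[...,2]-.05)<.006)&(abs(P[...,0]-.56)<.08)&(abs(P[...,1]-.36)<.09);q=P[m];print(len(q),cv2.minAreaRect((1000*q[:,:2]).astype(np.float32)))
```

```text
handle n 95 [0.6415 0.0486 0.2388] ang 18.3
19.7 [0.5513 0.354  0.2669] [ 0.9 -1.5 -0.1]
[0.44838273 0.29708523 0.07047184] 98
541 ((569.7615966796875, 353.43017578125), (132.9240264892578, 99.28031921386719), 86.40264892578125)
```

View pics/s2.png

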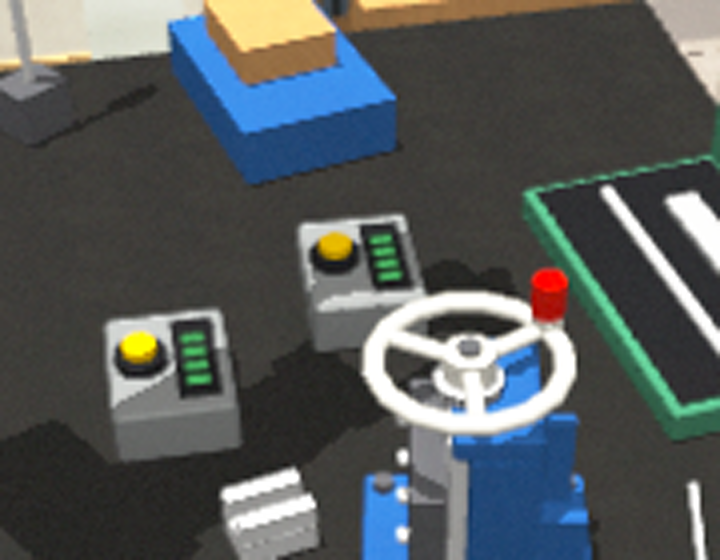

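The side view shows the wheel's handle back at its start, 18.3° against 19.6°, or about 2 mm off. The left readout's button is up, at about (548, 355) mm. Next I descend over it.

Emit:
jog_arm(
  increments=[1,1,-3,40,0,0,0,1,0,0,50,0,0,0,1,0,0,50,0,0,0,1,0,0,40,0,0,0,1,0,0,20,0,0,0,1,0,0,5,0,0,0,1,0,0,0,0,0,0,1,0,0,0,0,0,0],
)

```text
t: 20.7
tool_pos: [0.5498, 0.3549, 0.0639]
tool_rot: [0.0, 0.707, 0.707, 0.001]
ft_force: [0.2, 0.1, -0.5]
gripper_width: 0.004
grip_force: 0.0
```

Run:
```python
from h import *
d=handle()
cv2.imwrite('pics/s3.png',cv2.resize(d['img'][100:190,260:380,::-1],None,fx=5,fy=5,interpolation=cv2.INTER_CUBIC))
```

```text
handle n 95 [0.6414 0.0486 0.239 ] ang 18.3
20.75 [0.5497 0.3549 0.0638] [-0.1  0.  -0.2]
```

View pics/s3.png

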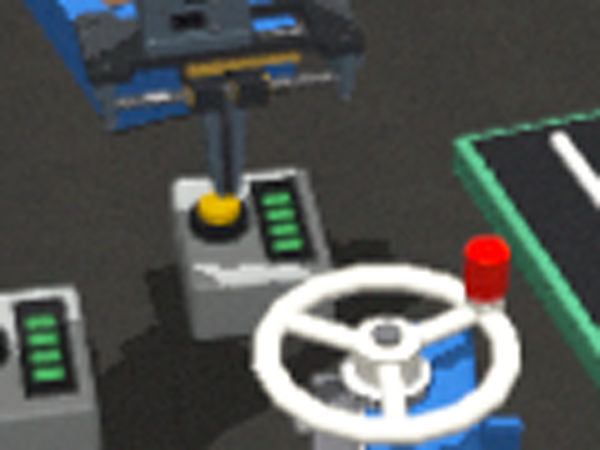

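The fingertips at crop (225,190) hang just above the button at (218,210). I'll lower in small steps and watch the force.

Emit:
jog_arm(
  increments=[1,0,-1,6,0,0,0,1,0,0,5,0,0,0,1,0,0,3,0,0,0,1,0,0,0,0,0,0],
)

```text
t: 21.25
tool_pos: [0.5477, 0.3546, 0.048]
tool_rot: [-0.0, 0.707, 0.707, -0.0]
ft_force: [0.4, -0.8, -0.0]
gripper_width: 0.008
grip_force: 0.0
```

Emit:
jog_arm(
  increments=[1,0,0,2,0,0,0,1,0,0,2,0,0,0,1,0,0,0,0,0,0],
)

```text
t: 21.62
tool_pos: [0.5481, 0.3548, 0.0447]
tool_rot: [0.0, 0.707, 0.707, 0.0]
ft_force: [0.2, -0.1, 3.1]
gripper_width: 0.002
grip_force: 1.5
```

Contact at 3 N; a few millimetres further until the force rises.

Emit:
jog_arm(
  increments=[1,0,0,2,0,0,0,1,0,0,2,0,0,0,1,0,0,0,0,0,0],
)

```text
t: 22.0
tool_pos: [0.5481, 0.3548, 0.0416]
tool_rot: [0.0, 0.707, 0.707, 0.001]
ft_force: [-1.6, -1.4, 9.5]
gripper_width: 0.01
grip_force: 4.5
```

Emit:
jog_arm(
  increments=[1,0,0,2,0,0,0,1,0,0,0,0,0,0],
)

```text
t: 22.25
tool_pos: [0.5481, 0.3549, 0.0415]
tool_rot: [0.0, 0.707, 0.707, 0.001]
ft_force: [-5.6, -2.8, 18.6]
gripper_width: 0.004
grip_force: 8.8
```

The button is at its stop: force rises to 18.6 N with no further travel. Retract.

Emit:
jog_arm(
  increments=[1,0,0,-10,0,0,0,1,0,0,-30,0,0,0,1,0,0,-50,0,0,0,1,0,0,-50,0,0,0,1,0,0,-50,0,0,0,1,0,0,0,0,0,0,1,0,0,0,0,0,0,1,0,0,0,0,0,0,1,0,0,0,0,0,0],
)

```text
t: 23.38
tool_pos: [0.5474, 0.3544, 0.2267]
tool_rot: [-0.0, 0.707, 0.707, -0.001]
ft_force: [0.0, 0.0, 0.0]
gripper_width: 0.005
grip_force: 0.0
```

Run:
```python
from h import *
d=handle();P=cloud(d);hsv=cv2.cvtColor(d['img'],cv2.COLOR_RGB2HSV)
q=P[(hsv[...,0]>20)&(hsv[...,0]<33)&(hsv[...,1]>150)&(abs(P[...,0]-.55)<.03)&(abs(P[...,1]-.355)<.03)]
print(len(q),np.percentile(q[:,2],90))
from bench import job_done
print(job_done())
```

```text
handle n 94 [0.6415 0.0488 0.239 ] ang 18.4
23.425 [0.5475 0.3545 0.2271] [-0.6 -0.2 -0.8]
53 0.07509677285537517
the job is handed in; nothing more can be done
None
```

I turned the wheel one full turn clockwise, leaving its handle about 1–2 mm from its start, then pressed the zero button to its stop and released it; the job was handed in at about 23 s and no verdict was shown.

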